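# Dial open the padlock of the goldsmith's strongbox and take it off the hasp

### The job

Open the dial padlock on the strongbox: with its shackle at twelve o'clock, turn the dial clockwise to two o'clock, then back anticlockwise to eleven o'clock, feeling the click at each hour. Pull the case away from the staple so that the shackle comes fully open, unhook the lock, and hold it up a hand's width (about 10 cm) above the deck where it lay, dial upwards and shackle open. Finish still holding it there, and leave everything else on the box and bench where it is.

Things in the scene. Friction and masses are not known exactly. Their poses are not given: they have to be found in the camera images.
- padlock_center (a point): Centre (half-way up) of the steel padlock's case, 56 x 56 mm, 27 mm thick, loose, lying flat on the strongbox's deck, dial upwards; lock about 0.35 kg. x axis: out of the case to the shackle (twelve o'clock); z: up through the dial; y: nine o'clock (three o'clock at -y). Grip it by the dial or by the case's sides; 25 mm is clear beside the case.
- dial_grip (a point): On the dial's axis, half-way up the dial, 22.5 mm above padlock_center. Round black knurled knob, 40 mm diameter, 16 mm high, top 44 mm above the deck. Its x axis lies along the white pointer line, centre to rim. On the case round it: twelve white hour marks, the longest at twelve o'clock. It takes about 0.06 N m to turn (the loose case may swing up to 15 degrees with it) and may be regripped at any time.
- dial (a joint): Dial angle relative to the case, rad, clockwise positive seen from above: 0 = twelve o'clock (shackle side), 1.047 = two, -0.524 = eleven. No stops; a spring click every hour (0.524). Starts at ten, eleven or twelve. Stop within 0.2 of two, then of eleven. If it went farther past two, turning back does not cure it: go on clockwise a whole turn to two again.
- shackle (a joint): How far the shackle stands out of the case, m: 0 shut, 0.022 fully open. Locked, it does not move. With the dial at eleven after two it slides out along the case's +x against about 6 N of friction, and stays where it is left.
- shackle_bow (a point): Middle of the shackle's bow, on the bar's centre line: 58 mm to +x of padlock_center when shut, 80 mm when open. The shackle is a U of 8 mm round bar; its long leg (y = +16 mm in the padlock's frame) always stays in the case, its short leg (y = -16 mm) leaves the case as it opens.
- shackle_end (a point): Free end of the short leg, in the padlock's frame at y = -16 mm, height of padlock_center: 6 mm inside the case's face when shut, 16 mm clear of that face when fully open. The 5 mm staple bar leaves the shackle through this gap between the case and the short leg's end.
- staple (a point): Middle of the opening of the staple fixed on the deck, 13.5 mm above the deck: an upright U of 5 mm round bar, opening 15 mm wide, 27 mm high, top 31.5 mm above the deck. The shackle's short leg passes through it along x (x: away from the robot's side of the box). At the start it stands about 42 mm to +x and 16 mm to -y of padlock_center.
- leaf_end (a point): Edge, nearest the robot, of the 3 mm thick steel hasp leaf round the staple's foot; on the deck, 7 mm to -x of the staple. With the shackle open, the lock slid forward (+x) stops with its case against this edge, staple 35 mm ahead of padlock_center: the staple is then in the gap and the lock lifts straight up (clear after 32 mm).
- bow_stop (a point): Point on the deck where padlock_center is when the case is drawn back until the shackle is fully open, its bow held by the staple: 71 mm to -x of the staple (seen from above), padlock_center 13.5 mm over it. The case comes back about 7 mm freely before the bow meets the staple, then 22 mm as the shackle opens.
- strongbox: Fixed grey steel strongbox, 240 mm (x) by 260 mm (y), flat front deck 110 mm above the bench; origin at the centre of its underside, x axis away from the robot's side. The padlock lies on the deck at about (-72, 0) mm. Behind the staple: hasp leaf and a closed hatch 4 mm higher than the deck. Its place and yaw vary.
- loupe: Bystander: folded loupe, about 50 x 28 x 18 mm, on the front deck about 100 mm to +y of the padlock. Origin at its underside.
- ring_tin: Bystander: round aluminium tin, 48 mm diameter, 26 mm high, on the hatch. Origin at its underside.
- tweezers: Bystander: steel tweezers, about 145 x 9 x 8 mm, on the hatch. Origin at the underside.
- key_padlock: Bystander: small brass key padlock, case 40 x 40 x 16 mm, open shackle, lying on the bench to one side. Not the lock to open. Origin at the underside of its case.
- flux_jar: Bystander: amber glass jar, 52 mm diameter, 64 mm high, on the bench to one side. Origin at its underside.
- chasing_hammer: Bystander: hammer, 220 mm long, on the bench to one side. Origin at its underside.
- bench_block: Bystander: polished steel block, 65 x 65 x 20 mm, on the bench to one side. Origin at its underside.
Things that resemble listed ones, but are neither listed nor needed, are in the scene too. There is more than one size of the part that bears padlock_center; the job needs the largest.

How it is judged (in metres and radians):
On the way, in this order (a step that is already met when the one before it is completed fails the run):
1. the dial is turned to two o'clock, shackle shut ((value of joint dial between -5.436 and -5.036 rad or value of joint dial between 0.847 and 1.247 rad or value of joint dial between 7.13 and 7.53 rad) and value of joint shackle below 0.004 m), for 0.1 s.
2. the dial is turned back to eleven o'clock, shackle shut ((value of joint dial between -7.007 and -6.607 rad or value of joint dial between -0.724 and -0.324 rad or value of joint dial between 5.56 and 5.96 rad) and value of joint shackle below 0.004 m), for 0.1 s.
3. the shackle is pulled fully open (value of joint shackle above 0.019 m), for 0.1 s.
At the end, for the whole second after the job is handed in: The padlock is held in the gripper, touching nothing of the strongbox, its underside 70 to 160 mm above the deck and its centre within 150 mm of the staple seen from above, at rest, dial upwards (within 20 degrees), the shackle at least 17 mm out (value of joint shackle above 0.017 m and z of padlock_center in the frame of strongbox between 0.1935 and 0.2835 m and horizontal distance between padlock_center and staple below 0.15 m and angle between padlock_center's own z axis and vertical below 0.35 rad and contact force between padlock and the fingers above 2 N and contact force between padlock and strongbox below 0.1 N and linear speed of padlock below 0.05 m/s); the arm keeps its last pose, push and grip.
It fails at once if a bystander on the strongbox is shifted more than 30 mm (distance of any of loupe, ring_tin, tweezers from where it was at the start of the episode above 0.03 m).
It fails at once if a bystander on the bench is shifted more than 30 mm (distance of any of key_padlock, flux_jar, chasing_hammer, bench_block from where it was at the start of the episode above 0.03 m).
It also fails if it takes over 53 s, if anything falls off the work surface, if the arm or the gripper's body presses on something with over 40 N, if the wrist force passes 120 N, or if a joint passes its speed limit or range.

### The arm

A 7-joint arm with a two-finger parallel gripper is mounted at the origin on the work surface. World frame = base frame: x ahead of the robot, y to its left, z up, the work surface at z = 0. Lengths are in m, angles in degrees, forces in N, time in s.
With the tool pointing down it reaches from about 0.4 to 0.85 m from the base axis. Payload 6.9 kg.
Tool frame: the origin (TCP) lies between the finger pads; the fingertips stand 14 mm ahead of it and the grasp point (between the pads) lies 5 mm behind it (env.tips_ahead is the distance from the TCP to the fingertips, in m); y points along the fingers, x is the direction in which the jaws open and shut, and the axes are right-handed (so a half turn about y gives the same grasp; the last joint's range is limited). The gripper opens to 85 mm and grips with 20 to 120 N. Pads are 22 mm wide; open, the fingers measure 114 mm over their backs; the gripper's body (76 mm by 85 mm) begins 54 mm behind the grasp point. The pads swing forward as they close: fully open they stand 13 mm farther back than shut.
Start: joints at [77.149, 29.078, -13.613, 85.955, 7.202, 65.827, -8.869], TCP at [0.202, -0.591, 0.245] pointing down, gripper open.
Joint ranges: [-176.47, 176.47], [-13.61, 117.27], [-81.72, 77.17], [0.22, 143.17], [-87.28, 267.28], [10, 112.55], [-165.47, 165.47]. Speed limits (degrees/s): [136.94, 136.94, 180, 180, 180, 180, 180].

### API

Orientations are given as [roll, pitch, yaw] about the fixed x, y, z axes, in that order (R = Rz(yaw) Ry(pitch) Rx(roll)).
In Python, from plant import status, get_image, calibration, job, env gives the robot as it stands.
- The arm moves only by the tool servo_tool, never from a script. Its argument "targets" is a list of rows, each a list of 7 numbers: the shift along the world's x, y, z in units of 30 mm (1.0 is 30 mm), then the turn, a rotation vector about the world's x, y, z in rad, then the closure, from -1 (fully open) to 1 (shut). A call has 1 to 8 rows; each row is the pose to reach, as a shift and turn from the pose commanded when the call began; what a row does not reach only later rows make up. A row lasts 1/12 s, in which the tool goes at most 41.7 mm and 7.16 degrees, less where a joint would pass 70% of its speed; a pose out of reach is approached as far as the arm can. A call with a gripper value outside its range is refused whole. The fingers move at their own pace and stop on an object; the grip force is fixed at half the most. Time passes only in rows, so rows that repeat a pose let the fingers close. It gives the time, the measured TCP pose, the force and the opening at its end, in the units of the state.
- status.sense(): the state, without advancing time (a new reading comes with each control period).
- get_image(name): name is "scene" or "side" or "wrist"; returns (picture, depth): 480x640x3 uint8, red, green, blue; 480x640 float32, m along the optical axis (not along the pixel's ray), 0 where there is no reading.
- calibration(name): a dict with "fovy" (degrees; the focal length in pixels is half the picture's height over the tangent of half this angle, whatever the lens; pixels are square), "cx", "cy" (the principal point, pixels), "k1" (the pictures are not rectified: a ray, as slopes to the right and down, at radius r is drawn at 1 + k1 r^2 times it, then the intrinsics apply), "cam_to_world" (4x4, takes a point from camera to world coordinates); the wrist camera has in their place "tool_from_camera" (4x4, takes a point from camera to tool coordinates, whose origin is the TCP and whose axes are the tool frame's). Camera axes: x right, y down, z forward; pixel columns grow to the right and rows downward; lengths in m; the calibration is good to about 2 mm. A picture is of the moment at which its call begins: read the wrist's pose just before it. calibration takes no time and is no camera call.
- job.close_job(): hands the job in, once; it reports no verdict.
The state is a dict: "clock": time; "joint_positions": joint angles; "joint_vel": joint speeds; "tau": joint torques, N m; "tool_pos": TCP position; "tcp_rot": TCP orientation; "contact_force": force on the tool from outside, world axes, zero at the start; "wrist_torque": the same for the moment, N m; "gripper_width": finger opening in m.
Only numpy, scipy, OpenCV 4.12 (cv2) and the standard library are available. Lean on these libraries where they do the work, as an engineer would, in place of code of your own. Each camera call takes 0.05 s, during which the arm holds its last target. There are 200 camera calls.

## Working session

There is one attempt and no reset: what is moved stays moved. The work goes in short steps, Python scripts to look and compute and a tool call to move; the robot and the scene stay as the last step left them, time stands still between calls to the robot, and variables do not carry over. Pictures are saved under pics/ and viewed, about 8 in all and at most 12, crops included, and the job is handed in when it is done.

Besides the shell and the picture viewer there is one more tool, called after "Emit:" as a command line: name --pt "numbers of a row" for each row, then --argument value for the rest. servo_tool: Moves the arm, as the interface text tells. Its arguments: {"type":"object","properties":{"targets":{"type":"array"}},"required":["targets"]}

```bash
mkdir -p pics; ls; cat > h.py <<'E'
import numpy as np, cv2
from scipy.spatial.transform import Rotation as R
from plant import status, get_image, calibration, job, env
def shot(name, fn=None):
    s=status.sense(); im,d=get_image(name); c=calibration(name)
    if name=="wrist":
        T=np.eye(4); T[:3,3]=s["tool_pos"]; T[:3,:3]=R.from_euler("xyz",s["tcp_rot"],degrees=True).as_matrix()
        M=T@np.array(c["tool_from_camera"])
    else: M=np.array(c["cam_to_world"])
    if fn:
        cv2.imwrite(f"pics/{fn}.png",im[:,:,::-1]); np.savez(f"pics/{fn}.npz",im=im,d=d,M=M,f=240/np.tan(np.radians(c["fovy"])/2),cx=c["cx"],cy=c["cy"],k1=c["k1"])
    return s
def load(fn): return np.load(f"pics/{fn}.npz")
def ray(z,u,v):
    K=np.array([[z["f"],0,z["cx"]],[0,z["f"],z["cy"]],[0,0,1.]])
    # undistort: xd = x(1+k1 r^2)
    p=cv2.undistortPoints(np.array([[[u,v]]],float),K,np.array([float(z["k1"]),0,0,0]))[0,0]
    return np.array([p[0],p[1],1.])
def px(z,u,v,depth=None):
    if depth is None: depth=float(np.median(z["d"][int(v)-1:int(v)+2,int(u)-1:int(u)+2]))
    return (z["M"]@np.append(ray(z,u,v)*depth,1))[:3]
def pxz(z,u,v,h):
    "point on ray at world height h"
    r=z["M"][:3,:3]@ray(z,u,v); o=z["M"][:3,3]
    return o+r*(h-o[2])/r[2]
def crop(fn,out,u0,v0,u1,v1,k):
    im=cv2.imread(f"pics/{fn}.png")[v0:v1,u0:u1]; cv2.imwrite(f"pics/{out}.png",cv2.resize(im,None,fx=k,fy=k,interpolation=cv2.INTER_CUBIC))
E
python3 - <<'E'
from h import *
s=shot("scene","sc0"); print(s, env.tips_ahead)
shot("side","si0")
a=cv2.imread("pics/sc0.png")
E
```

```text
pics
{'clock': 0.0, 'joint_positions': array([ 77.14878367,  29.12741596, -13.60687575,  86.00713143,
         7.20244406,  65.82765187,  -8.86905829]), 'joint_vel': array([-0.13813273,  0.14537462, -0.01094578, -0.02606916,  0.07233494,
       -0.0123872 ,  0.02941408]), 'tau': array([ 2.18564701e-04, -6.20602012e+01, -2.18594290e+00, -2.49658316e+01,
        1.28897990e-02,  1.19852056e-02,  7.62924316e-06]), 'tool_pos': array([ 0.20215842, -0.59090771,  0.24441742]), 'tcp_rot': array([-90.00311311,   0.10341352, -71.10478049]), 'contact_force': array([ 0.39918673, -0.4700477 , -0.43029395]), 'wrist_torque': array([0.06736343, 0.03910762, 0.01454793]), 'gripper_width': 0.0851396813564674} 0.014
```

View pics/sc0.png

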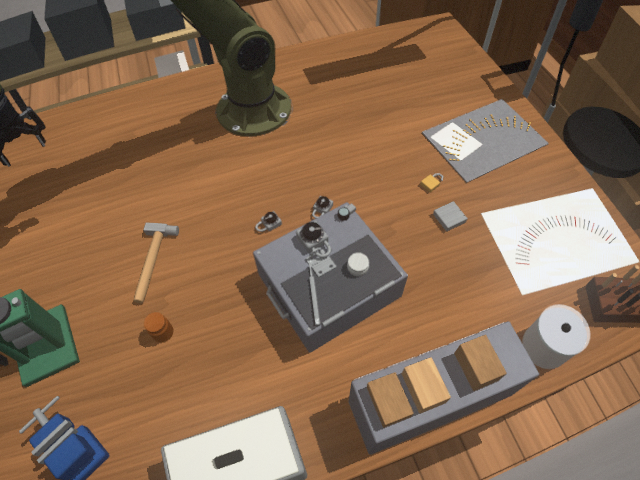

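The scene camera shows the strongbox, with its lock at about (312,233), the staple at about (320,262), decoy locks at (270,220) and (322,205), and the loupe at (345,212).

```bash
python3 - <<'E'
from h import *
z=load("sc0")
for n,(u,v,h) in dict(lock=(312,233,.145),staple=(320,262,.13),c1=(254,250,.11),c2=(352,207,.11),c3=(407,273,.11),c4=(307,322,.11),tin=(358,260,.13),loupe=(344,212,.12)).items():
    print(n,pxz(z,u,v,h).round(3),px(z,u,v).round(3))
crop("sc0","sc0c",240,180,420,330,4.4)
E
```

```text
lock [ 0.592 -0.007  0.145] [ 0.597 -0.009  0.154]
staple [ 0.659 -0.012  0.13 ] [ 0.653 -0.01   0.118]
c1 [ 0.567 -0.138  0.11 ] [ 0.498 -0.135 -0.001]
c2 [0.533 0.113 0.11 ] [0.542 0.109 0.124]
c3 [0.74 0.16 0.11] [ 0.692  0.2   -0.001]
c4 [ 0.773 -0.082  0.11 ] [ 0.774 -0.082  0.113]
tin [0.683 0.067 0.13 ] [0.687 0.064 0.138]
loupe [0.547 0.087 0.12 ] [0.552 0.085 0.128]
```

View pics/sc0c.png

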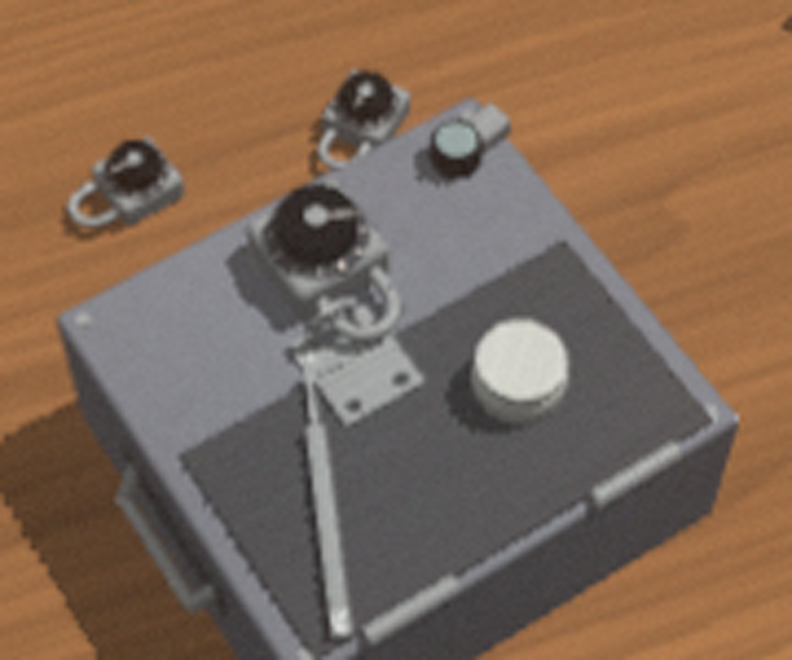

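Emit:
servo_tool --pt "0.5 0.9 0.8 0 0 0.12 -1" --pt "1.1 1.8 1.2 0 0 0.24 -1" --pt "1.8 2.8 1.5 0 0 0.36 -1" --pt "2.5 3.9 1.8 0 0 0.48 -1" --pt "3.1 5.0 2.1 0 0 0.6 -1" --pt "3.8 6.1 2.4 0 0 0.72 -1" --pt "4.5 7.2 2.7 0 0 0.84 -1" --pt "5.1 8.3 3.0 0 0 0.96 -1"

```text
clock: 0.77
tool_pos: [0.3562, -0.3403, 0.3355]
tcp_rot: [-90.0, 0.0, -15.7]
contact_force: [1.3, -0.0, 1.2]
gripper_width: 0.0855
```

Emit:
servo_tool --pt "0.7 1.1 0.1 0 0 0.12 -1" --pt "1.4 2.2 0.2 0 0 0.24 -1" --pt "2.1 3.3 0.3 0 0 0.36 -1" --pt "2.8 4.4 0.4 0 0 0.48 -1" --pt "3.5 5.5 0.5 0 0 0.6 -1" --pt "4.2 6.6 0.6 0 0 0.72 -1" --pt "4.9 7.7 0.7 0 0 0.84 -1" --pt "5.6 8.8 0.8 0 0 0.96 -1"

```text
clock: 1.43
tool_pos: [0.5238, -0.0768, 0.3593]
tcp_rot: [-90.0, 0.0, 39.2]
contact_force: [0.4, -1.1, -0.7]
gripper_width: 0.0854
```

Emit:
servo_tool --pt "0.5 0.8 0 0 0 0.12 -1" --pt "0.8 1.5 0 0 0 0.24 -1" --pt "0.8 1.9 0 0 0 0.36 -1" --pt "0.8 1.9 0 0 0 0.36 -1"

```text
clock: 1.77
tool_pos: [0.5473, -0.0177, 0.3589]
tcp_rot: [-89.9, -0.1, 60.1]
contact_force: [-0.9, 0.9, 0.6]
gripper_width: 0.0853
```

```bash
python3 - <<'E'
from h import *
s=shot("wrist","w1"); print(s["tool_pos"],s["tcp_rot"],s["joint_positions"].round(1)); c=calibration("wrist"); print(np.round(c["tool_from_camera"],3),c["fovy"],c["k1"])
E
```

```text
[ 0.54727052 -0.01767151  0.35893222] [-8.98963544e+01 -8.70599933e-02  6.01488383e+01] [ 34.6  24.  -55.   85.5  19.6  80.7  38.9]
[[ 1.    -0.001 -0.001  0.001]
 [ 0.001 -0.326  0.945 -0.13 ]
 [-0.001 -0.945 -0.326  0.085]
 [ 0.     0.     0.     1.   ]] 65.13656063613726 -0.015569766886041204
```

View pics/w1.png

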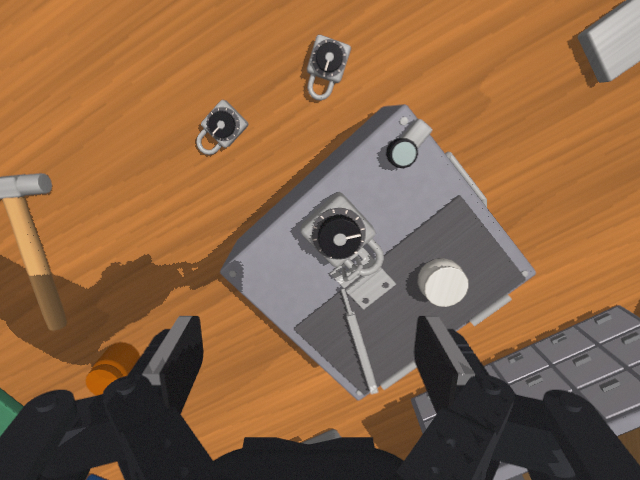

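The wrist view shows the lock at about (340,238) with its pointer to the right, the staple at about (348,270), and the box corners at (232,272), (405,108), (533,272) and (362,398). I'll enlarge it.

```bash
python3 - <<'E'
from h import *
crop("w1","w1c",290,180,420,310,6)
E
```

```text
(no output)
```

View pics/w1c.png

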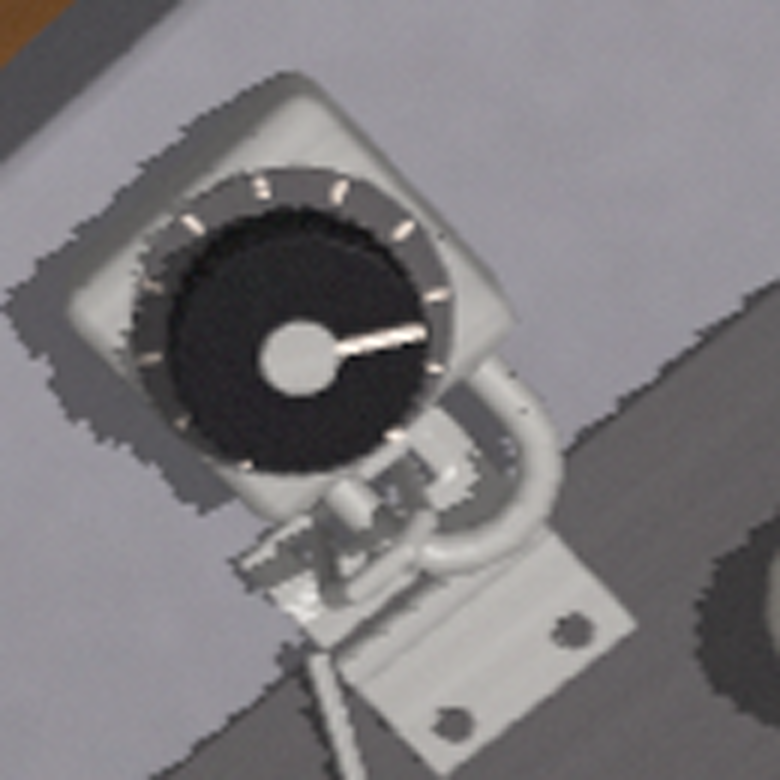

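```bash
python3 - <<'E'
from h import *
z=load("w1")
P=lambda u,v,h: pxz(z,290+u/6,180+v/6,h)
d=.11
for q in [(300,205),(400,125),(440,180),(235,270)]: print("deck z",px(z,*q).round(4))
c=P(298,358,d+.044); t=P(422,330,d+.044)
print("dial c",c.round(4),px(z,339.7,239.7).round(4),"ptr ang",np.degrees(np.arctan2(*(t-c)[1::-1])))
m=np.array([P(u,v,d+.0275) for u,v in [(190,222),(262,187),(340,190),(403,230),(437,295),(435,370),(397,435),(248,465),(182,423),(150,358),(150,286)]])[:,:2]
A=np.c_[2*m,np.ones(len(m))]; s=np.linalg.lstsq(A,(m**2).sum(1),rcond=None)[0]
print("marks centre",s[:2].round(4),"r",np.sqrt(s[2]+s[:2]@s[:2]).round(4))
a=np.degrees(np.arctan2(m[:,1]-s[1],m[:,0]-s[0])); print("mark ang",a.round(0),"mod30",np.degrees(np.angle(np.exp(1j*np.radians(a*12)).mean()))/12)
k=[P(u,v,d+.026)[:2] for u,v in [(75,310),(300,80),(512,318)]]
print("case edges",[np.degrees(np.arctan2(*(k[i+1]-k[i])[::-1])).round(1) for i in (0,1)],"ctr",((k[0]+k[2])/2).round(4))
b=[pxz(z,u,v,d)[:2] for u,v in [(232,272),(405,105),(534,272),(362,398)]]
print("box",np.round(b,3),[np.degrees(np.arctan2(*(b[(i+1)%4]-b[i])[::-1])).round(1) for i in range(4)])
print("bow",P(520,500,d+.0135).round(4),"staple top", P(352,500,d+.03).round(4),P(455,470,d+.03).round(4), P(400,530,d+.03).round(4))
E
```

```text
deck z [ 0.5478 -0.0269  0.1112]
deck z [0.5277 0.0962 0.1116]
deck z [0.596  0.1085 0.1111]
deck z [ 0.5748 -0.1247  0.112 ]
dial c [ 0.5869 -0.0056  0.154 ] [ 0.5863 -0.0054  0.1558] ptr ang 73.54188616632743
marks centre [ 0.5879 -0.0054] r 0.0246
mark ang [-167.  163.  134.  105.   75.   44.   14.  -46.  -78. -108. -138.] mod30 13.365799314883239
case edges [np.float64(106.9), np.float64(12.3)] ctr [ 0.5859 -0.0042]
box [[ 0.576 -0.13 ]
 [ 0.514  0.109]
 [ 0.742  0.159]
 [ 0.799 -0.084]] [np.float64(104.6), np.float64(12.4), np.float64(-76.7), np.float64(-168.6)]
bow [0.6396 0.0129 0.1235] staple top [ 0.6181 -0.0109  0.14  ] [0.6219 0.0064 0.14  ] [ 0.6269 -0.0065  0.14  ]
```

Deck z is about 0.111 and the lock yaw about 13.4°. The pointer is at 73.5°, so the dial starts at ten o'clock (-1.047). I'll go to the dial.

Emit:
servo_tool --pt "0.6 0.2 -1.2 0 0 0 -0.3" --pt "1.2 0.4 -2.4 0 0 0 -0.3" --pt "1.33 0.41 -3.7 0 0 0 -0.3" --pt "1.33 0.41 -4.9 0 0 0 -0.3" --pt "1.33 0.41 -5.7 0 0 0 -0.3" --pt "1.33 0.41 -6.3 0 0 0 -0.3" --pt "1.33 0.41 -6.6 0 0 0 -0.3" --pt "1.33 0.41 -6.6 0 0 0 -0.3"

```text
clock: 2.48
tool_pos: [0.5862, -0.0111, 0.1593]
tcp_rot: [-89.9, 0.2, 59.3]
contact_force: [-0.0, -0.4, 0.4]
gripper_width: 0.0555
```

```bash
python3 - <<'E'
from h import *
s=shot("wrist","w2"); print(s["tool_pos"],s["tcp_rot"],s["contact_force"],s["joint_positions"].round(1))
E
```

```text
[ 0.58616911 -0.01114112  0.1593037 ] [-89.85373546   0.16470601  59.26168056] [-0.01571404 -0.42567314  0.37997741] [ 27.7  36.6 -48.2  98.4  31.1  59.5  27.9]
```

View pics/w2.png

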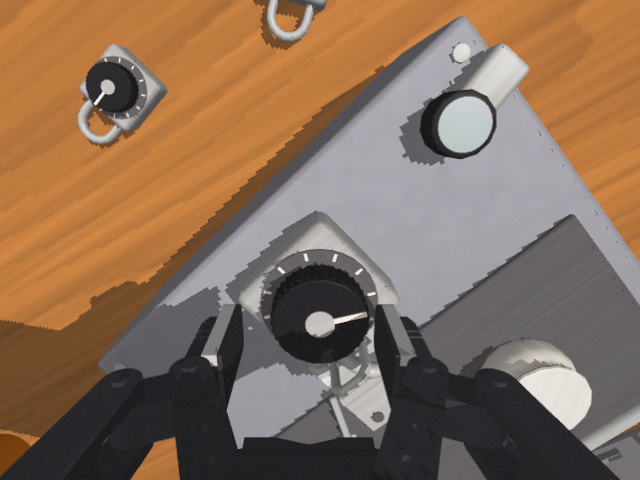

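The wrist view shows the dial between the fingers, its cap at (320,324) and pointer tip at (367,315). The dial stands slightly on the right finger's side.

```bash
python3 - <<'E'
from h import *
z=load("w2"); s=status.sense(); print(s["tool_pos"],s["tcp_rot"],s["gripper_width"])
c=pxz(z,320,324,.155); print(c, px(z,320,324)); 
y=np.radians(s["tcp_rot"][2]); d=(c-s["tool_pos"])[:2]; print("along jaw",d@[np.cos(y),np.sin(y)],"across",d@[-np.sin(y),np.cos(y)])
E
```

```text
[ 0.58702374 -0.01042347  0.16095304] [-8.99583297e+01  7.17588986e-02  5.93205840e+01] 0.05564222385563894
[ 0.58621668 -0.00499522  0.155     ] [ 0.58578773 -0.00476931  0.15579687]
along jaw 0.004256696217610359 across 0.0034637787374720425
```

Emit:
servo_tool --pt "0 0.18 -0.1 0 0 0 -0.3" --pt "0 0.18 -0.2 0 0 0 -0.3" --pt "0 0.18 -0.2 0 0 0 -0.3" --pt "0 0.18 -0.2 0 0 0 -0.3"

```text
clock: 2.87
tool_pos: [0.5875, -0.0035, 0.156]
tcp_rot: [-90.1, -0.0, 59.5]
contact_force: [0.6, -0.9, -0.1]
gripper_width: 0.0552
```

Emit:
servo_tool --pt "0 0 0 0 0 0 0.5" --pt "0 0 0 0 0 0 0.5" --pt "0 0 0 0 0 0 0.5" --pt "0 0 0 0 0 0 0.5"

```text
clock: 3.2
tool_pos: [0.5874, -0.004, 0.1562]
tcp_rot: [-90.1, 0.0, 59.5]
contact_force: [-2.2, -1.7, 6.2]
gripper_width: 0.0373
```

Emit:
servo_tool --pt "0 0 0 0 0 -0.1 0.5" --pt "0 0 0 0 0 -0.2 0.5" --pt "0 0 0 0 0 -0.3 0.5" --pt "0 0 0 0 0 -0.4 0.5" --pt "0 0 0 0 0 -0.5 0.5" --pt "0 0 0 0 0 -0.6 0.5" --pt "0 0 0 0 0 -0.7 0.5" --pt "0 0 0 0 0 -0.8 0.5"

```text
clock: 3.87
tool_pos: [0.5882, -0.0014, 0.1563]
tcp_rot: [-89.9, -0.2, 13.5]
contact_force: [1.5, 3.7, 1.7]
gripper_width: 0.0374
```

```bash
python3 - <<'E'
from h import *
s=shot("wrist","w3"); print(s["tool_pos"],s["tcp_rot"],s["contact_force"],s["wrist_torque"],s["gripper_width"],s["joint_positions"].round(1))
crop("w3","w3c",190,190,450,400,3)
E
```

```text
[ 0.58823442 -0.00141301  0.15630433] [-89.88435887  -0.18863052  13.49722667] [1.48475718 3.67387992 1.7423307 ] [ 0.95612265 -0.16230149  0.1532218 ] 0.03738784506568884 [ 20.   33.6 -35.6  98.7  23.   55.  -10.9]
```

View pics/w3c.png

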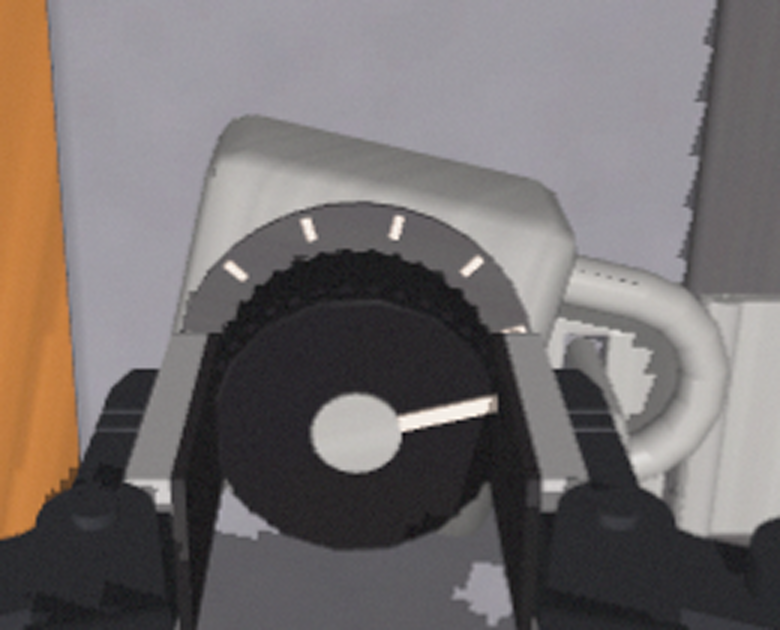

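The crop shows the grip holding and the case swung clockwise. The cap is at (356,432), the pointer tip at (495,403), and marks at (235,271), (308,230), (397,228) and (472,267).

```bash
cat >> h.py <<'E'
def dial(fn,u0,v0,k,cap,tip,marks,deck=.111):
    z=load(fn); P=lambda q,h: pxz(z,u0+q[0]/k,v0+q[1]/k,h)[:2]
    c=P(cap,deck+.044); t=P(tip,deck+.044); pa=np.degrees(np.arctan2(*(t-c)[::-1]))
    m=np.array([P(q,deck+.0275) for q in marks]); v=m-c
    a=np.degrees(np.arctan2(v[:,1],v[:,0])); r=np.hypot(*v.T)
    g=np.degrees(np.angle(np.exp(1j*np.radians(a*12)).mean()))/12
    # fit with r=.0246 and 30 deg spacing, free centre
    print("centre",c.round(4),"ptr",pa.round(1),"marks",a.round(1),r.round(4),"case yaw mod30",round(g,1))
    from scipy.optimize import least_squares
    n=np.round((a-g)/30)
    f=lambda p: (p[:2]+.0246*np.c_[np.cos(np.radians(p[2]+30*n)),np.sin(np.radians(p[2]+30*n))]-m).ravel()
    q=least_squares(f,[*c,g],x_scale=[.001,.001,1]).x; print("fit centre",q[:2].round(4),"yaw",q[2].round(1),"dial cw deg",(q[2]-pa).round(1))
E
python3 - <<'E'
from h import *
dial("w3",190,190,3,(356,432),(495,403),[(235,271),(308,230),(397,228),(472,267)])
E
```

```text
centre [ 0.588 -0.001] ptr 26.9 marks [150.4 120.1  89.   58.4] [0.0237 0.0235 0.0235 0.0236] case yaw mod30 -0.5
fit centre [ 0.5882 -0.002 ] yaw -0.5 dial cw deg -27.4
```

Emit:
servo_tool --pt "0 0 0 0 0 -0.1 0.5" --pt "0 0 0 0 0 -0.2 0.5" --pt "0 0 0 0 0 -0.3 0.5" --pt "0 0 0 0 0 -0.4 0.5" --pt "0 0 0 0 0 -0.5 0.5" --pt "0 0 0 0 0 -0.6 0.5" --pt "0 0 0 0 0 -0.7 0.5" --pt "0 0 0 0 0 -0.8 0.5"

```text
clock: 4.58
tool_pos: [0.5884, -0.0008, 0.1562]
tcp_rot: [-89.8, -0.1, -32.1]
contact_force: [0.6, 5.6, 2.9]
gripper_width: 0.0372
```

Emit:
servo_tool --pt "0 0 0 0 0 -0.1 0.5" --pt "0 0 0 0 0 -0.2 0.5" --pt "0 0 0 0 0 -0.3 0.5" --pt "0 0 0 0 0 -0.4 0.5" --pt "0 0 0 0 0 -0.5 0.5" --pt "0 0 0 0 0 -0.6 0.5" --pt "0 0 0 0 0 -0.66 0.5" --pt "0 0 0 0 0 -0.66 0.5"

```text
clock: 5.25
tool_pos: [0.5881, -0.0016, 0.1562]
tcp_rot: [-89.8, 0.1, -69.9]
contact_force: [0.8, 4.4, 5.9]
gripper_width: 0.0371
```

```bash
python3 - <<'E'
from h import *
s=shot("wrist","w4"); print(s["clock"],s["tool_pos"],s["tcp_rot"],s["contact_force"],s["wrist_torque"],s["gripper_width"],s["joint_positions"].round(1))
crop("w4","w4c",190,190,450,400,3)
E
```

```text
5.25 [ 0.58808188 -0.0015741   0.15617713] [-8.98467031e+01  6.71481448e-02 -6.99039180e+01] [0.8137501  4.41971504 5.93122472] [ 1.22774033 -0.01458536 -0.03635539] 0.037054433793225636 [  5.7  30.5 -12.2  98.9   7.8  51.3 -79.6]
```

View pics/w4c.png

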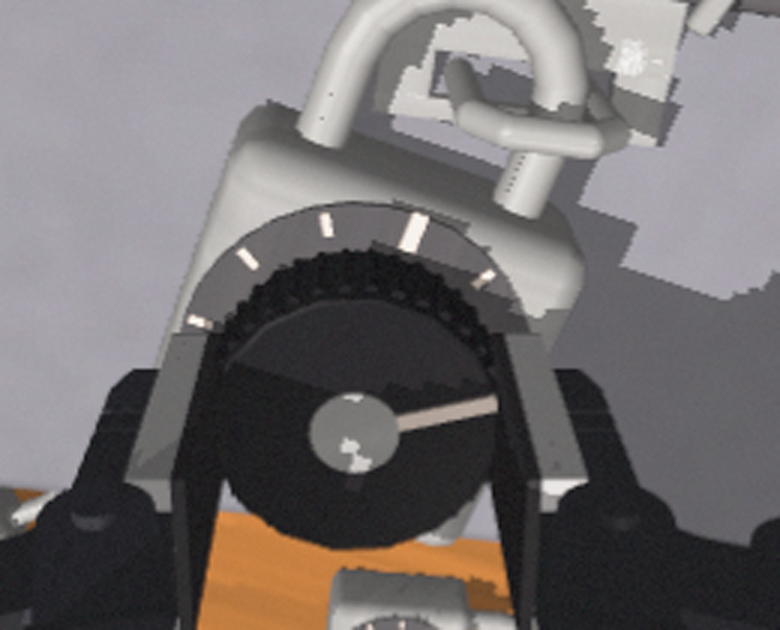

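The twelve mark is at (415,232), with other marks at (200,323), (247,259), (326,224) and (485,276). The cap is at (355,432) and the pointer tip at (495,403).

```bash
python3 - <<'E'
from h import *
dial("w4",190,190,3,(355,432),(495,403),[(247,259),(326,224),(415,232),(485,276)])
E
```

```text
centre [ 0.5871 -0.0007] ptr -56.5 marks [ 60.7  30.   -1.  -30.7] [0.0237 0.0237 0.0237 0.0242] case yaw mod30 -0.2
fit centre [ 0.5864 -0.0012] yaw 0.4 dial cw deg 56.9
```

Emit:
servo_tool --pt "0 0 0 0 0 -0.05 0.5" --pt "0 0 0 0 0 -0.05 0.5" --pt "0 0 0 0 0 0.0 0.5" --pt "0 0 0 0 0 0.1 0.5" --pt "0 0 0 0 0 0.2 0.5" --pt "0 0 0 0 0 0.3 0.5" --pt "0 0 0 0 0 0.4 0.5" --pt "0 0 0 0 0 0.5 0.5"

```text
clock: 5.97
tool_pos: [0.5879, -0.0076, 0.1562]
tcp_rot: [-90.1, -0.2, -41.1]
contact_force: [0.9, -9.7, 8.6]
gripper_width: 0.0377
```

Emit:
servo_tool --pt "0 0 0 0 0 0.1 0.5" --pt "0 0 0 0 0 0.2 0.5" --pt "0 0 0 0 0 0.3 0.5" --pt "0 0 0 0 0 0.4 0.5" --pt "0 0 0 0 0 0.5 0.5" --pt "0 0 0 0 0 0.6 0.5" --pt "0 0 0 0 0 0.7 0.5" --pt "0 0 0 0 0 0.8 0.5"

```text
clock: 6.63
tool_pos: [0.5879, -0.0076, 0.1562]
tcp_rot: [-90.3, -0.1, 4.9]
contact_force: [-0.4, -7.2, 8.8]
gripper_width: 0.0375
```

Emit:
servo_tool --pt "0 0 0 0 0 0.1 0.5" --pt "0 0 0 0 0 0.2 0.5" --pt "0 0 0 0 0 0.3 0.5" --pt "0 0 0 0 0 0.4 0.5" --pt "0 0 0 0 0 0.4 0.5"

```text
clock: 7.05
tool_pos: [0.5881, -0.0078, 0.1561]
tcp_rot: [-90.3, 0.1, 27.8]
contact_force: [-0.1, -6.2, 9.6]
gripper_width: 0.037
```

```bash
python3 - <<'E'
from h import *
s=shot("wrist","w5"); print(s["clock"],s["tool_pos"],s["tcp_rot"],s["contact_force"],s["wrist_torque"],s["gripper_width"],s["joint_positions"].round(1))
crop("w5","w5c",190,190,450,400,3)
E
```

```text
7.05 [ 0.58806579 -0.00778877  0.15614724] [-9.02944872e+01  5.42648193e-02  2.78324867e+01] [-0.10717356 -6.16367853  9.56384219] [-1.56208996  0.08487184  0.04471613] 0.03695931185905412 [ 22.5  34.4 -39.3  98.7  25.9  56.2   1.2]
```

View pics/w5c.png

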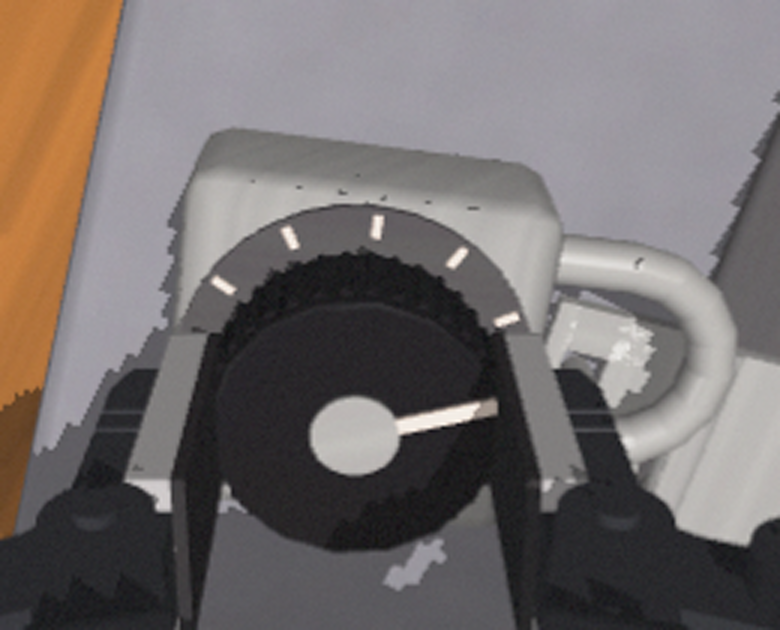

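Marks are at (222,286), (290,237), (377,227), (457,258) and (508,319). The cap is at (354,434) and the pointer tip at (495,407).

```bash
python3 - <<'E'
from h import *
dial("w5",190,190,3,(354,434),(495,407),[(222,286),(290,237),(377,227),(457,258),(508,319)])
E
```

```text
centre [ 0.5878 -0.0077] ptr 40.3 marks [171.6 140.6 109.8  79.2  48.9] [0.0236 0.0235 0.0234 0.0235 0.024 ] case yaw mod30 -10.0
fit centre [ 0.5884 -0.0086] yaw -9.6 dial cw deg -50.0
```

Case yaw is about 20° and the dial about -20°, so roughly 11° more anticlockwise is needed.

Emit:
servo_tool --pt "0 0 0 0 0 0.1 0.5" --pt "0 0 0 0 0 0.2 0.5" --pt "0 0 0 0 0 0.21 0.5" --pt "0 0 0 0 0 0.21 0.5"

```text
clock: 7.43
tool_pos: [0.5881, -0.0076, 0.1561]
tcp_rot: [-90.3, 0.1, 39.6]
contact_force: [-0.4, -7.0, 8.8]
gripper_width: 0.0374
```

```bash
cat > ann.py <<'E'
from h import *
import sys
def ann(fn,c,deck=.111,r=.0236):
    "brightness of the mark ring vs world angle about c"
    z=load(fn); M=np.linalg.inv(z["M"]); g=z["im"].mean(2).astype(np.float32)
    a=np.arange(-180,180,1.); acc=0
    for rr in (r-.0008,r,r+.0008):
        p=np.c_[c[0]+rr*np.cos(np.radians(a)),c[1]+rr*np.sin(np.radians(a)),np.full(len(a),deck+.0275),np.ones(len(a))]@M.T
        x=p[:,0]/p[:,2];y=p[:,1]/p[:,2];k=1+z["k1"]*(x*x+y*y)
        acc=acc+cv2.remap(g,(z["cx"]+z["f"]*x*k).astype(np.float32),(z["cy"]+z["f"]*y*k).astype(np.float32),cv2.INTER_LINEAR).ravel()/3
    for i in range(2,358):
        if acc[i]>150 and acc[i]==acc[i-2:i+3].max(): print(int(a[i]),int(acc[i]),end="; ")
    print()
E
python3 - <<'E'
from ann import *
ann("w5",(.5878,-.0077))
s=shot("wrist","w6"); print(s["clock"],s["tool_pos"],s["tcp_rot"],s["contact_force"],s["gripper_width"])
ann("w6",s["tool_pos"][:2])
E
```

```text
50 229; 80 232; 110 231; 141 233; 171 234; 
7.4333 [ 0.58807749 -0.00758596  0.15612114] [-90.26485851   0.10354274  39.56249752] [-0.38543849 -6.99631955  8.77041936] 0.037431034012403865
-160 229; 80 234; 110 233; 140 233; 170 232;
```

Dial is about -32° relative to the case (eleven o'clock). I'll release, rise and turn the jaws to grip the case's sides.

Emit:
servo_tool --pt "0 0 0 0 0 0 -0.35" --pt "0 0 0 0 0 0 -0.35" --pt "0 0 0 0 0 0 -0.35" --pt "0 0 0.5 0 0 0 -0.35" --pt "0 0 1.2 0 0 0.1 -0.5" --pt "0 0 1.8 0 0 0.2 -1" --pt "0 0 2.2 0 0 0.3 -1" --pt "0 0 2.2 0 0 0.4 -1"

```text
clock: 8.15
tool_pos: [0.5883, -0.0028, 0.2238]
tcp_rot: [-90.2, -0.1, 62.8]
contact_force: [-0.1, 0.2, -0.7]
gripper_width: 0.0851
```

Emit:
servo_tool --pt "0 0 0 0 0 0.12 -1" --pt "0 0 0 0 0 0.24 -1" --pt "0 0 0 0 0 0.36 -1" --pt "0 0 0 0 0 0.48 -1" --pt "0 0 0 0 0 0.6 -1" --pt "0 0 0 0 0 0.72 -1" --pt "0 0 0 0 0 0.8 -1" --pt "0 0 0 0 0 0.8 -1"

```text
clock: 8.82
tool_pos: [0.5871, -0.0036, 0.2207]
tcp_rot: [-90.0, -0.0, 108.5]
contact_force: [0.4, -0.3, -0.4]
gripper_width: 0.0854
```

```bash
python3 - <<'E'
from h import *
s=shot("wrist","w7"); print(s["clock"],s["tool_pos"],s["tcp_rot"],s["contact_force"],s["gripper_width"],s["joint_positions"].round(1))
E
```

```text
8.8167 [ 0.58708188 -0.00361187  0.22073704] [-8.99583761e+01 -4.23991503e-02  1.08522525e+02] [ 0.4416964  -0.25018465 -0.38565332] 0.08541498939097616 [ 34.3  38.  -63.7  93.7  35.6  71.2  71.9]
```

View pics/w7.png

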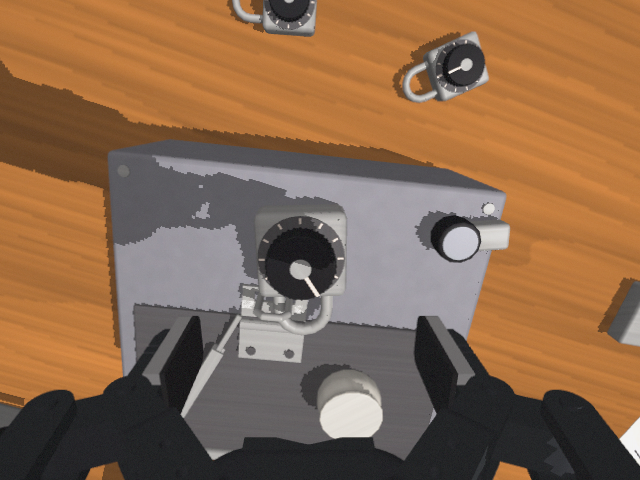

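The wrist view shows the lock free, with the cap at (300,269), the pointer tip at (319,295) and the shackle still through the staple. The sides are clear for the fingers.

```bash
python3 - <<'E'
from ann import *
z=load("w7"); c=pxz(z,300,269,.155); t=pxz(z,319.5,295,.155); print(c,px(z,300,269),"ptr",np.degrees(np.arctan2(t[1]-c[1],t[0]-c[0])))
ann("w7",c[:2],r=.0240)
for q in [(257,213),(346,212),(347,294)]: print(pxz(z,*q,.137).round(4))
E
```

```text
[ 0.58779748 -0.00721295  0.155     ] [ 0.58754961 -0.0072806   0.15560026] ptr 52.8241110878116
40 236; 79 171; 109 227; 139 228; 169 228; 
[ 0.5694 -0.0401  0.137 ]
[0.5523 0.0091 0.137 ]
[0.6021 0.0283 0.137 ]
```

Emit:
servo_tool --pt "0.03 -0.13 -0.8 0 0 0.015 -1" --pt "0.03 -0.13 -1.6 0 0 0.015 -1" --pt "0.03 -0.13 -2.2 0 0 0.015 -1" --pt "0.03 -0.13 -2.7 0 0 0.015 -1" --pt "0.03 -0.13 -2.95 0 0 0.015 -1" --pt "0.03 -0.13 -3.0 0 0 0.015 -1" --pt "0.03 -0.13 -3.0 0 0 0.015 -1"

```text
clock: 9.45
tool_pos: [0.5882, -0.0073, 0.1313]
tcp_rot: [-90.0, -0.0, 109.0]
contact_force: [1.0, 0.2, 0.6]
gripper_width: 0.0853
```

Emit:
servo_tool --pt "0 0 -0.08 0 0 0 -0.5" --pt "0 0 -0.08 0 0 0 0.2" --pt "0 0 -0.08 0 0 0 0.2" --pt "0 0 -0.08 0 0 0 0.2" --pt "0 0 -0.08 0 0 0 0.2" --pt "0 0 -0.08 0 0 0 0.2"

```text
clock: 9.95
tool_pos: [0.5887, -0.0076, 0.13]
tcp_rot: [-90.1, 0.1, 109.1]
contact_force: [-0.9, -1.4, 6.6]
gripper_width: 0.0545
```

Emit:
servo_tool --pt "-0.12 -0.01 0 0 0 -0.02 0.2" --pt "-0.24 -0.02 0 0 0 -0.05 0.2" --pt "-0.36 -0.04 0 0 0 -0.08 0.2" --pt "-0.48 -0.06 0 0 0 -0.1 0.2" --pt "-0.6 -0.08 0 0 0 -0.1 0.2" --pt "-0.72 -0.1 0 0 0 -0.1 0.2" --pt "-0.84 -0.12 0 0 0 -0.1 0.2" --pt "-0.84 -0.12 0 0 0 -0.1 0.2"

```text
clock: 10.62
tool_pos: [0.5654, -0.0119, 0.13]
tcp_rot: [-90.3, 0.1, 103.2]
contact_force: [7.3, -2.8, 1.8]
gripper_width: 0.0547
```

Emit:
servo_tool --pt "-0.1 -0.02 0 0 0 0 0.2" --pt "-0.2 -0.04 0 0 0 0 0.2" --pt "-0.3 -0.06 0 0 0 0 0.2" --pt "-0.4 -0.08 0 0 0 0 0.2" --pt "-0.4 -0.08 0 0 0 0 0.2" --pt "-0.4 -0.08 0 0 0 0 0.2"

```text
clock: 11.12
tool_pos: [0.5578, -0.0139, 0.1305]
tcp_rot: [-90.8, 0.0, 103.1]
contact_force: [20.7, -2.1, -7.6]
gripper_width: 0.0546
```

```bash
python3 - <<'E'
from h import *
s=shot("wrist","w8"); print(s["clock"],s["tool_pos"],s["tcp_rot"],s["contact_force"],s["gripper_width"])
crop("w8","w8c",190,200,450,410,3)
E
```

```text
11.1167 [ 0.55777172 -0.01388196  0.13050505] [-9.07894319e+01  3.53583142e-02  1.03145560e+02] [20.74539729 -2.06672611 -7.59066038] 0.05460637176252373
```

View pics/w8c.png

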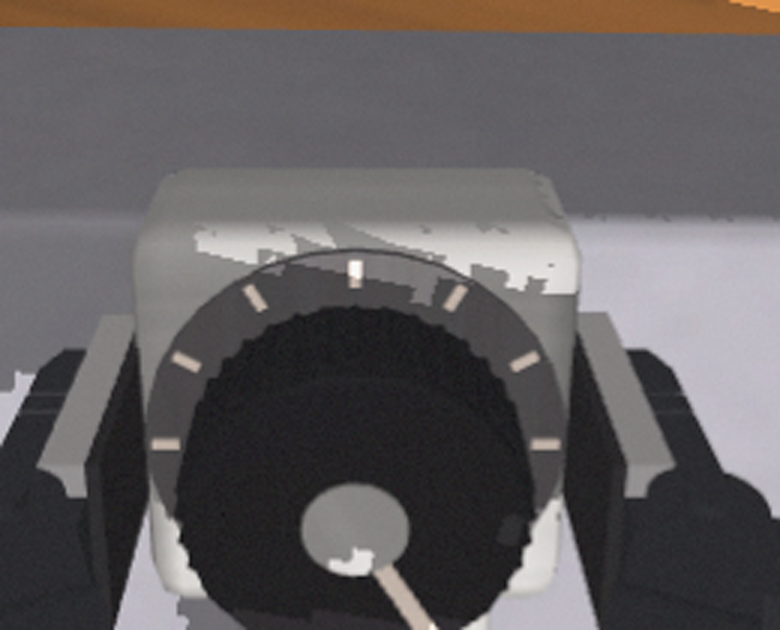

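The cap is at (355,530) and the case sits square between the pads. The force rose from 7 to 21 N at the stop after about 31 mm of travel, so the shackle is open. I'll slide forward to put the staple in the gap.

Emit:
servo_tool --pt "0.17 0.03 0 0 0 0 0.2" --pt "0.34 0.06 0 0 0 0 0.2" --pt "0.51 0.1 0 0 0 0 0.2" --pt "0.68 0.14 0 0 0 0 0.2" --pt "0.85 0.17 0 0 0 0 0.2" --pt "1.02 0.2 0 0 0 0 0.2" --pt "1.2 0.24 0 0 0 0 0.2" --pt "1.2 0.24 0 0 0 0 0.2"

```text
clock: 11.83
tool_pos: [0.586, -0.0062, 0.1299]
tcp_rot: [-89.9, 0.1, 103.3]
contact_force: [-5.7, -1.5, 13.4]
gripper_width: 0.0548
```

```bash
python3 - <<'E'
from h import *
s=shot("side","si1"); print(s["clock"],s["tool_pos"],s["tcp_rot"],s["contact_force"],s["gripper_width"])
z=load("si1"); shot("scene","sc1")
for f in ("si1","sc1"):
    z=load(f); p=np.linalg.inv(z["M"])@np.array([.62,0,.13,1]); p=p[:3]/p[2]; u,v=z["cx"]+z["f"]*p[0],z["cy"]+z["f"]*p[1]; print(f,u,v)
    crop(f,f+"c",int(u)-60,int(v)-50,int(u)+60,int(v)+50,5)
a=cv2.imread("pics/si1c.png");b=cv2.imread("pics/sc1c.png"); cv2.imwrite("pics/both.png",cv2.resize(np.hstack([a,b]),(800,333)))
E
```

```text
11.8333 [ 0.58602206 -0.00621959  0.12993838] [-8.98833553e+01  5.46762062e-02  1.03332044e+02] [-5.71347989 -1.48301101 13.42557818] 0.05480612092195997
si1 329.50788450618666 253.47133637128798
sc1 319.39329859700115 245.90665615014876
```

View pics/both.png

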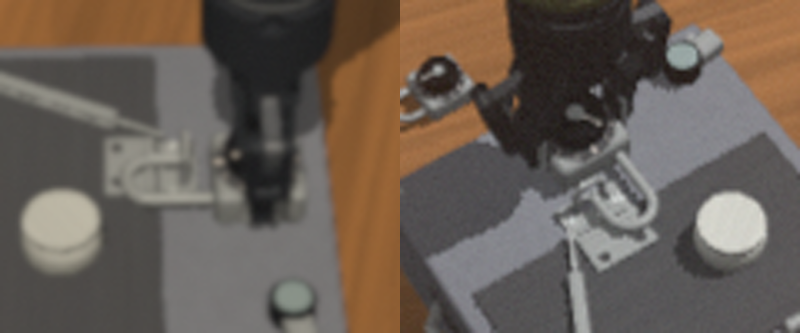

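Emit:
servo_tool --pt "0.08 0.02 0.03 0 0 0 0.2" --pt "0.16 0.04 0.05 0 0 0 0.2" --pt "0.22 0.05 0.05 0 0 0 0.2" --pt "0.22 0.05 0.05 0 0 0 0.2" --pt "0.22 0.05 0.05 0 0 0 0.2"

```text
clock: 12.35
tool_pos: [0.5936, -0.0049, 0.1301]
tcp_rot: [-90.0, -0.0, 103.3]
contact_force: [-0.4, -0.5, -2.8]
gripper_width: 0.0547
```

Emit:
servo_tool --pt "0 0 0.1 0 0 0 0.2" --pt "0 0 0.2 0 0 0 0.2" --pt "0 0 0.3 0 0 0 0.2" --pt "0 0 0.4 0 0 0 0.2" --pt "0 0 0.4 0 0 0 0.2"

```text
clock: 12.77
tool_pos: [0.5939, -0.0046, 0.1432]
tcp_rot: [-90.1, 0.0, 103.4]
contact_force: [0.1, -0.8, -3.9]
gripper_width: 0.0546
```

Only the lock's weight is felt (about 3.5 N), so it is coming free. I'll continue to 100 mm above the deck.

Emit:
servo_tool --pt "0 0 0.3 0 0 0 0.2" --pt "0 0 0.6 0 0 0 0.2" --pt "0 0 0.9 0 0 0 0.2" --pt "0 0 1.3 0 0 0 0.2" --pt "0 0 1.8 0 0 0 0.2" --pt "0 0 2.3 0 0 0 0.2" --pt "0 0 2.8 0 0 0 0.2" --pt "0 0 2.95 0 0 0 0.2"

```text
clock: 13.43
tool_pos: [0.5945, -0.004, 0.2342]
tcp_rot: [-90.2, 0.0, 103.4]
contact_force: [0.7, 1.4, -3.9]
gripper_width: 0.0548
```

Emit:
servo_tool --pt "0 0 0 0 0 0 0.2" --pt "0 0 0 0 0 0 0.2" --pt "0 0 0 0 0 0 0.2" --pt "0 0 0 0 0 0 0.2"

```text
clock: 13.77
tool_pos: [0.5932, -0.0051, 0.23]
tcp_rot: [-89.9, -0.0, 103.4]
contact_force: [-0.2, -0.1, -3.8]
gripper_width: 0.0544
```

```bash
python3 - <<'E'
from h import *
s=shot("side","si2"); print(s["clock"],s["tool_pos"],s["tcp_rot"],s["contact_force"],s["gripper_width"],np.abs(s["joint_vel"]).max())
shot("scene","sc2"); crop("si2","a",260,170,420,290,2.5)
crop("sc2","b",240,170,400,290,2.5)
cv2.imwrite("pics/both2.png",np.hstack([cv2.imread("pics/a.png"),cv2.imread("pics/b.png")]))
E
```

```text
13.7667 [ 0.59315234 -0.00509546  0.22996966] [-8.99128300e+01 -7.02438241e-03  1.03362728e+02] [-0.2077154  -0.08386881 -3.80760814] 0.05442863461644933 0.20959809269782312
```

View pics/both2.png

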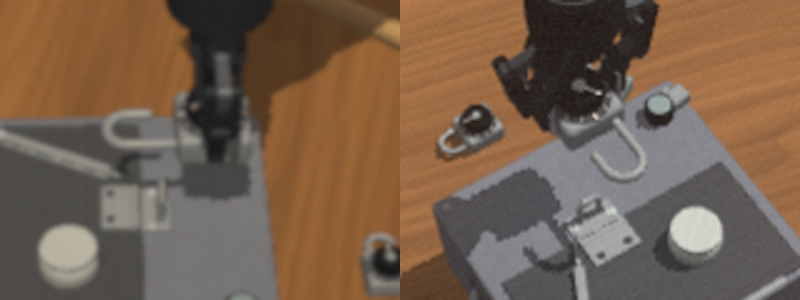

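The lock hangs clear of the staple and level, with the shackle open and the short leg well out of the case. The bystanders have not moved. Handing in.

```bash
python3 -c "
from plant import job; print(job.close_job())"
```

```text
the job is handed in; nothing more can be done
None
```

The padlock is open, unhooked and held about 100 mm above the deck by the case's sides. The job was handed in at about 14 s on the robot's clock, and no verdict is reported.

- **Dial:** It started at ten o'clock. I turned it clockwise to two (read as about 57° in the picture, then nudged a little further) and back anticlockwise to eleven (about -32°). Both readings are relative to the case, which swung up to about 14°.
- **Shackle:** I regripped the case and pulled it back about 31 mm. The force was about 7 N while it slid and rose to 21 N at the stop, so I took the shackle as fully open.
- **Unhooking:** I slid the case forward about 37 mm. That is about 1 mm beyond the nominal 36 mm, and I felt no firm stop against the hasp leaf. The lift then showed only the lock's weight.
- **Last checks:**
  - The tool was at rest 0.10 m above the gripping height.
  - The gripper was 54 mm open on the 56 mm case, with a load of 3.8 N.
  - The pictures showed the dial upwards, the shackle open and clear of the staple, and the visible bystanders in place.
  - I judged the shackle opening in the last picture by eye and did not measure it closely.

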